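Feed the end plate under the polisher's low bridge and start it

ROBOT

A 6-joint arm with a two-finger parallel gripper is mounted at the origin on the work surface. World frame = base frame: x ahead of the robot, y to its left, z up, the work surface at z = 0. Lengths are in m, angles in rad, forces in N, time in s.
With the tool pointing down it reaches from about 0.375 to 0.975 m from the base axis. Payload 3.8 kg.
Tool frame: the origin (TCP) lies on the centre line of the jaws, within the pads' length; the fingertips stand 8 mm ahead of it and the grasp point (between the pads) lies 11 mm behind it; z points along the fingers, y is the direction in which the jaws open and shut (so a half turn about z gives the same grasp; the last joint's range is limited). The gripper opens to 85 mm and grips with 20 to 120 N. Pads are 22 mm wide; open, the fingers measure 114 mm over their backs; the gripper's body (76 mm by 85 mm) begins 54 mm behind the grasp point. The pads swing forward as they close: fully open they stand 13 mm farther back than shut.
Start: joints at [-1.155, 0.264, 1.604, -0, 1.274, -0.037], TCP at [0.295, -0.607, 0.239] pointing down, gripper open.
Joint ranges: [-2.63, 2.63], [-0.94, 2.18], [0.31, 2.57], [-1.31, 4.45], [0, 2.66], [-2.55, 2.55]. Speed limits (rad/s): [2.57, 2.57, 3.14, 3.14, 3.14, 3.14].

INTERFACE

Orientations are given as a rotation vector (axis times angle).
In Python, from workcell import * gives the robot as it stands.
- The arm moves only by the tool play_rows, never from a script. Its arguments are lists of equal length, an entry for each row: "slide": the shift along the tool's x, y, z in cm, a list of three; "delta_rot": the turn, a rotation vector about the tool's x, y, z in rad, a list of three. In form: {"slide": [[x, y, z], ...], "delta_rot": [[wx, wy, wz], ...]}. A call has 1 to 12 rows; each row is the pose to reach, as a shift and turn from the pose measured when the call began, along the tool's axes at that moment; what a row does not reach only later rows make up. A row lasts 1/12 s, in which the tool goes at most 41.7 mm and 7.16 degrees, less where a joint would pass 70% of its speed; a pose out of reach is approached as far as the arm can. A call with a gripper value outside its range is refused whole. "hand" is the opening, from 0 (shut) to 1 (fully open), set as the call begins (left out, the last holds). The fingers move at their own pace and stop on an object; "force" is the grip in N (left out, the last holds). Time passes only in rows, so rows that repeat a pose let the fingers close. It gives the time, the measured TCP pose, the force and the opening at its end, in the units of the state.
- read_state(): the state, without advancing time (a new reading comes with each control period).
- read_camera(name): name is "scene" or "side" or "wrist"; returns a dict with "image" (384x512x3 uint8, red, green, blue), "depth" (384x512 float32, m along the optical axis (not along the pixel's ray), 0 where there is no reading), "fovy" (degrees; the focal length in pixels is half the picture's height over the tangent of half this angle, whatever the lens; pixels are square), "cx", "cy" (the principal point, pixels), "k1" (the pictures are not rectified: a ray, as slopes to the right and down, at radius r is drawn at 1 + k1 r^2 times it, then the intrinsics apply), "world_from_camera" (4x4, takes a point from camera to world coordinates); the wrist camera has in their place "hand_eye" (4x4, takes a point from camera to tool coordinates, whose origin is the TCP and whose axes are the flange's). Camera axes: x right, y up, looking along -z (the intrinsics and any distortion apply to the point x, -y, -z); pixel columns grow to the right and rows downward; lengths in m; the calibration is good to about 2 mm. A picture is of the moment at which its call begins: read the wrist's pose just before it.
- finish_job(): hands the job in, once; it reports no verdict.
Trained networks look in a picture, given as the dict that the camera call returned (one of the last four; its "shot" number tells which), for a name from the list of things; names that differ only in an ending like _2 or _b are one class to them, and where a whole thing is asked for, a point or a joint stands for the part that bears it (a point fixed in the world has none). Each returns a list of dicts, best first, with "conf" (0 to 1); they miss things now and then, are a little off and sometimes report something else, mostly with a low value. They report only what shows in the picture. A call takes as long as a camera call. They do not tell look-alikes from the thing itself.
- spot_in(target, picture): "bbox" ([centre column, centre row, width, height] in pixels, round what is visible of it).
- landmark_of(target, picture): "at" ([column, row] in pixels: a listed point, or the origin of a listed thing).
The state is a dict: "time": time; "q": joint angles; "joint_vel": joint speeds; "joint_torque": joint torques, N m; "tool_pos": TCP position; "tcp_rot": TCP orientation; "wrist_force": force on the tool from outside, world axes, zero at the start; "torque": the same for the moment, N m; "width": opening from 0.0 (shut) to 1.0 (fully open).
Only numpy, scipy, OpenCV 4.12 (cv2) and the standard library are available. Lean on these libraries where they do the work, as an engineer would, in place of code of your own. Each camera call takes 0.05 s, during which the arm holds its last target.

TASK

Push the wooden carrier board with the brass end plate along the bench, under the polisher's low bridge, until its leading edge rests squarely against the stop behind the buffing wheel; keep the board flat on the bench, never lifting or tipping it. Then press the polisher's start button fully down and let it go, leaving the board at the stop. Leave the drum shell, the dome cap and the axle pin where they stand.

Things in the scene. Friction and masses are not known exactly. Their poses are not given: they have to be found in the camera images.
- board: Dark wooden carrier board, 150 (its x) x 110 (its y) x 10 mm, with a 136 x 96 x 3 mm brass plate screwed on top; 13 mm high in all, about 0.45 kg, loose, flat on the bench in front of the bridge. Origin: centre of its underside; z up; x is its long direction, and its +x end is the leading end that faces the bridge at the start.
- board_front (a point): Middle of the board's leading (+x) end face, at its underside: 75 mm along the board's x from its origin.
- polisher: Polishing unit like a bench grinder, fixed to the bench. Origin on the bench surface under the middle of its low bridge; +x is the feed direction (roughly to the robot's left), +y is to the left of the feed direction (towards the robot), z up. Along x come bridge, cloth wheel, stop, motor, second wheel; the start button's box, 70 x 70 x 35 mm, is centred at x 140, y 140 mm.
- bridge (a point): Middle of the bridge's underside, 17 mm above the bench; axes as the polisher's. The bridge is a flat dark steel bar 40 mm (x) x 174 mm (y), 12 mm thick, bolt heads to 34 mm above the bench, on two posts with 130 mm clear width between them: the board fits with 4 mm above it and 10 mm on each side. With the board home, its trailing end sticks out 50 mm on the near side.
- wheel (a point): Centre of the cloth buffing wheel above the feed path, 58 mm along the polisher's x, 87 mm above the bench; 140 mm across, 28 mm thick along x; 17 mm clear below it. Behind it the motor, 116 mm across, at the polisher's x 100 to 280 mm, top 147 mm above the bench, and a second such wheel at x 315 to 343 mm.
- stop (a point): Middle of the near face of the stop, at the bench surface, 80 mm along the polisher's x from its origin; axes as the polisher's. The stop is a fixed steel bar 120 mm long across the feed and 15 mm high. The board is home when board_front is here.
- start (a joint): Start button, a round push button 32 mm across on the box beside the motor. Value: 0 when out, 0.006 m when fully down; spring, about 5 N when fully down; pressed straight down from above.
- start_top (a point): Centre of the top of the start button.
- drum_shell: Buffed brass drum shell, an open tube 90 mm across and 110 mm tall, standing on the bench; origin at the centre of its underside. Bystander.
- dome_cap: Copper dome cap, 76 mm across and 46 mm tall, standing on the bench; origin at the centre of its underside. Bystander.
- axle_pin: Blackened iron axle pin, 14 mm across and 90 mm tall, standing on its 34 mm round head; origin at the centre of its underside. Bystander.
Mind the look-alikes: they are no part of the job. What is meant by the board is not orange, and is the larger of those in its own colour.

How it is judged:
By the outcome, as a careful person would: the job done as asked, in the order asked, and still so for the second after the job is handed in, with the robot touching nothing.
It also fails if it takes over 72 s, if anything falls off the work surface, if the arm or the gripper's body presses on something with over 40 N, if the wrist force passes 120 N, or if a joint passes its speed limit or range.

## Working session

There is one attempt and no reset: what is moved stays moved. The work goes in short steps, Python scripts to look and compute and a tool call to move; the robot and the scene stay as the last step left them, time stands still between calls to the robot, and variables do not carry over. Pictures are saved under pics/ and viewed, and the job is handed in when it is done.

Besides the shell and the picture viewer there is one more tool, called after ">>>" as name(argument=value, ...) on one line, values as JSON. play_rows: Moves the arm, as the interface text tells. Its arguments: {"type":"object","properties":{"slide":{"type":"array"},"delta_rot":{"type":"array"},"hand":{"type":"number"},"force":{"type":"number"}},"required":["slide","delta_rot"]}

```bash
mkdir -p pics; ls
cat > h.py <<'E'
from workcell import *
import numpy as np, cv2, pickle
from scipy.spatial.transform import Rotation as R
def K(p):
    f=p["image"].shape[0]/2/np.tan(np.radians(p["fovy"])/2)
    return np.array([[f,0,p["cx"]],[0,f,p["cy"]],[0,0,1.]])
def wfc(p,s=None):
    if "world_from_camera" in p: return np.array(p["world_from_camera"])
    T=np.eye(4);T[:3,:3]=R.from_rotvec(s["tcp_rot"]).as_matrix();T[:3,3]=s["tool_pos"]
    return T@np.array(p["hand_eye"])
def slopes(p,uv):
    uv=np.atleast_2d(np.array(uv,float))
    k=K(p);d=(uv-[k[0,2],k[1,2]])/k[0,0]
    u=d.copy()
    for _ in range(30): u=d/(1+p["k1"]*(u**2).sum(1,keepdims=True))
    return u
def onplane(p,uv,z,s=None):
    T=wfc(p,s);u=slopes(p,uv)
    r=np.c_[u[:,0],-u[:,1],-np.ones(len(u))]@T[:3,:3].T
    t=(z-T[2,3])/r[:,2]
    return T[:3,3]+r*t[:,None]
def bydepth(p,uv,s=None):
    T=wfc(p,s);u=slopes(p,uv);uv=np.atleast_2d(uv)
    d=np.array([p["depth"][int(round(v)),int(round(c))] for c,v in uv])
    return (np.c_[u[:,0],-u[:,1],-np.ones(len(u))]*d[:,None])@T[:3,:3].T+T[:3,3]
def proj(p,X,s=None):
    T=np.linalg.inv(wfc(p,s));X=np.atleast_2d(X)@T[:3,:3].T+T[:3,3]
    u=np.c_[X[:,0],-X[:,1]]/(-X[:,2:3])
    u=u*(1+p["k1"]*(u**2).sum(1,keepdims=True));k=K(p)
    return u*k[0,0]+[k[0,2],k[1,2]]
def save(p,n): cv2.imwrite("pics/"+n,cv2.cvtColor(p["image"],cv2.COLOR_RGB2BGR))
E
python3 - <<'E'
from h import *
s=read_state();print(s)
for n in["scene","side","wrist"]:
    p=read_camera(n);save(p,n+"1.png");pickle.dump((p,s),open(n+"1.pkl","wb"))
    print(n,p["shot"],p["k1"],p["fovy"])
    for t in["board","polisher","drum_shell","dome_cap","axle_pin"]:
        print(t,[(np.round(d["bbox"]),round(d["conf"],2)) for d in spot_in(t,p)])
    for t in["board","board_front","bridge","stop","start_top","wheel","polisher"]:
        print(t,[(np.round(d["at"],1),round(d["conf"],2)) for d in landmark_of(t,p)])
E
```

```text
pics
{'time': 0.0, 'q': array([-1.15489173e+00,  2.64812440e-01,  1.60537198e+00, -3.30170190e-05,
        1.27370368e+00, -3.68741859e-02]), 'joint_vel': array([ 0.00101933, -0.00078192, -0.00051871,  0.00066696,  0.00021639,
       -0.00028198]), 'joint_torque': array([ 1.92803786e-04, -5.15108728e+01, -3.67313433e+01, -3.89698116e-04,
        1.28057058e-02, -1.16713713e-05]), 'tool_pos': array([ 0.29500504, -0.60632745,  0.23792315]), 'tcp_rot': array([-3.05923469e+00, -7.04673652e-01,  7.27411289e-04]), 'wrist_force': array([ 0.09902506,  0.17409855, -1.19455045]), 'torque': array([-0.00949344,  0.0438884 ,  0.0391757 ]), 'width': 0.9984985124648639}
scene 1 -0.030128531311656537 42.62900270098811
board [(array([253., 216.,  59.,  39.]), 0.88), (array([251., 158.,  62.,  43.]), 0.72), (array([248., 277.,  56.,  47.]), 0.62), (array([391., 191., 158.,  82.]), 0.24)]
polisher [(array([392., 193., 157.,  90.]), 0.83)]
drum_shell [(array([103., 196.,  39.,  52.]), 0.74)]
dome_cap [(array([129., 164.,  26.,  16.]), 0.69)]
axle_pin [(array([336., 262.,  13.,  28.]), 0.72)]
board [(arr
[... 629 characters left out ...]
(array([296., 118.,  31.,  42.]), 0.75)]
dome_cap [(array([343., 147.,  21.,  17.]), 0.68)]
axle_pin [(array([159., 238.,  12.,  31.]), 0.8)]
board [(array([252.9, 210.8]), 0.63), (array([329. , 229.6]), 0.58), (array([191.9, 188.4]), 0.57), (array([226.9, 263.6]), 0.37)]
board_front [(array([175. , 196.6]), 0.72), (array([347.8, 217.8]), 0.58), (array([240.3, 226.2]), 0.56)]
bridge []
stop []
start_top [(array([275.9, 320.1]), 0.65)]
wheel [(array([223.2, 265.5]), 0.77)]
polisher [(array([234.9, 265.7]), 0.62)]
wrist 3 -0.021418873811495664 59.14311270819929
board []
polisher []
drum_shell []
dome_cap []
axle_pin []
board []
board_front []
bridge []
stop []
start_top []
wheel []
polisher []
```

View pics/scene1.png

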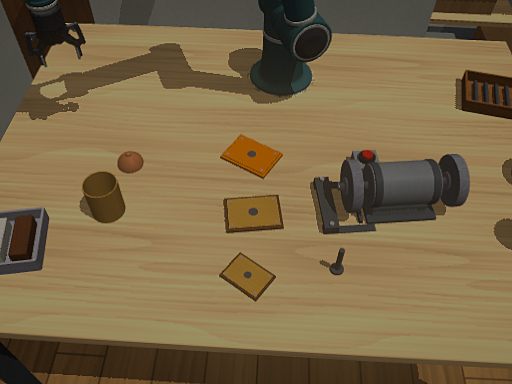

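View pics/side1.png

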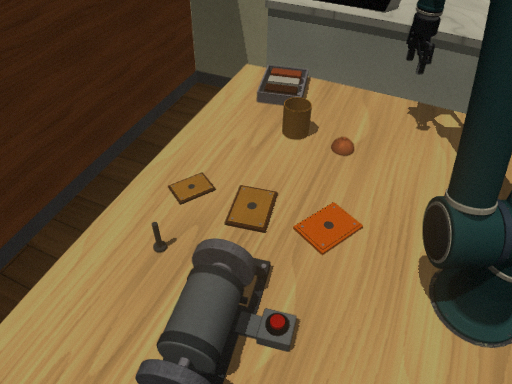

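View pics/wrist1.png

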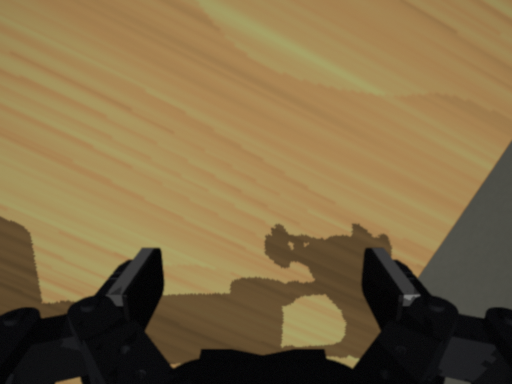

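Run:
```python
from h import *
p,s=pickle.load(open("scene1.pkl","rb"));q,_=pickle.load(open("side1.pkl","rb"))
for n,z,uv in [("A",0,(246.7,159.2)),("B",0,(250.1,215.8)),("C",0,(247.5,277.6)),("Af",0,(229.7,143.8)),("Bf",0,(279,211.9)),("Cf",0,(269.1,288.2)),("bridge",.017,(323.4,204.5)),("stop",0,(354.9,206.7)),("start",.045,(366.9,152.7)),("wheel",.087,(350.5,186)),("pol",0,(326.2,206.8)),("pin",0,(336,274)),("drum",0,(103,215)),("dome",0,(129,168))]:
    print(n,onplane(p,uv,z).round(3)[0], bydepth(p,uv).round(3)[0])
print("side")
for n,z,uv in [("A",0,(329,229.6)),("B",0,(252.9,210.8)),("C",0,(191.9,188.4)),("start",.045,(275.9,320.1)),("Bf",0,(240.3,226.2)),("wheel",.087,(223.2,265.5)),("pol",0,(234.9,265.7))]:
    print(n,onplane(q,uv,z).round(3)[0], bydepth(q,uv).round(3)[0])
print(wfc(p).round(3),wfc(q).round(3))
```

```text
A [ 0.404 -0.09   0.   ] [ 0.412 -0.09   0.009]
B [ 0.61  -0.068  0.   ] [ 0.619 -0.067  0.013]
C [ 0.797 -0.062  0.   ] [ 0.804 -0.062  0.012]
Af [ 0.344 -0.146  0.   ] [ 0.345 -0.146  0.002]
Bf [0.591 0.01  0.   ] [0.598 0.009 0.009]
Cf [ 0.823 -0.008  0.   ] [ 0.822 -0.008 -0.001]
bridge [0.572 0.128 0.017] [0.577 0.127 0.024]
stop [0.56  0.216 0.   ] [0.628 0.197 0.087]
start [0.397 0.255 0.045] [0.41  0.251 0.058]
wheel [0.561 0.19  0.087] [0.588 0.183 0.118]
pol [0.566 0.138 0.   ] [0.588 0.133 0.029]
pin [0.774 0.155 0.   ] [0.776 0.154 0.004]
drum [ 0.633 -0.462  0.   ] [ 1.391 -0.024  1.065]
dome [ 0.461 -0.429  0.   ] [ 0.476 -0.422  0.017]
side
A [ 0.386 -0.075  0.   ] [ 0.385 -0.063  0.013]
B [ 0.596 -0.055  0.   ] [ 0.59  -0.041  0.016]
C [ 0.792 -0.065  0.   ] [ 0.786 -0.057  0.009]
start [0.413 0.248 0.045] [0.411 0.255 0.059]
Bf [0.604 0.009 0.   ] [0.602 0.013 0.005]
wheel [0.558 0.195 0.087] [0.549 0.21  0.111]
pol [0.563 0.129 0.   ] [0.527 0.2   0.11 ]
[[-0.058 -0.777  0.627  1.391]
 [ 0.998 -0.051  0.03  -0.024]
 [ 0.009  0.627  0.779  1.065]
 [ 0.     0.     0.     1.   ]] [[-0.917  0.282 -0.281  0.299]
 [-0.398 -0.628  0.668  0.648]
 [ 0.012  0.725  0.689  0.809]
 [ 0.     0.     0.     1.   ]]
```

The scene shows three boards: an orange one at (251,155), a brass one at (253,213) and a smaller brass one at (248,275). The polisher is at (390,190) with its red button at (367,155), and the pin is at (337,262). The target should be the middle one; next I'll measure it properly.

```bash
cat >> h.py <<'E'
def cloud(p,s=None):
    h,w=p["depth"].shape
    vv,uu=np.mgrid[:h,:w];uv=np.c_[uu.ravel(),vv.ravel()]
    T=wfc(p,s);u=slopes(p,uv);d=p["depth"].ravel()
    X=(np.c_[u[:,0],-u[:,1],-np.ones(len(u))]*d[:,None])@T[:3,:3].T+T[:3,3]
    X[d==0]=np.nan
    return X.reshape(h,w,3)
E
python3 - <<'E'
from h import *
for n in["scene1.pkl","side1.pkl"]:
    p,s=pickle.load(open(n,"rb"));X=cloud(p)
    # bench
    z=X[...,2]
    b=(abs(X[...,0]-.6)<.25)&(abs(X[...,1]+.05)<.15)
    print(n,"bench z",np.nanmedian(z[b&(z<.006)]))
    for nm,(cx,cy),r in [("B",(.6,-.065),.095),("C",(.8,-.06),.08),("A",(.4,-.08),.095)]:
        m=(np.hypot(X[...,0]-cx,X[...,1]-cy)<r+.03)&(z>.007)&(z<.03)
        k,l,st,c=cv2.connectedComponentsWithStats(m.astype(np.uint8))
        i=1+np.argmax(st[1:,4]);P=X[l==i]
        rc=cv2.minAreaRect((P[:,:2]*1000).astype(np.float32))
        print(nm,st[i,4],"z",np.median(P[:,2]).round(4),rc)
    m=(X[...,0]>.33)&(X[...,0]<.75)&(X[...,1]>.08)&(X[...,1]<.5)&(z>.045)&(z<.07)
    hsv=cv2.cvtColor(p["image"],cv2.COLOR_RGB2HSV)
    red=((hsv[...,0]<8)|(hsv[...,0]>172))&(hsv[...,1]>180)&(hsv[...,2]>90)&(X[...,0]<.5)&(X[...,1]>.15)&(X[...,1]<.4)
    print("red",red.sum(),np.nanmedian(X[red],0).round(4), np.nanmin(X[red],0).round(3),np.nanmax(X[red],0).round(3))
E
```

```text
scene1.pkl bench z -0.001693901007006282
B 1742 z 0.0111 ((605.5380859375, -60.63261413574219), (113.69426727294922, 150.02357482910156), 9.120824813842773)
C 920 z 0.009 ((795.724365234375, -64.07379913330078), (111.15697479248047, 80.89374542236328), 55.00857162475586)
A 1307 z 0.0113 ((394.22552490234375, -77.68372344970703), (151.78372192382812, 114.31143951416016), 61.24122619628906)
red 65 [0.4105 0.2522 0.0555] [0.392 0.24  0.046] [0.427 0.267 0.062]
side1.pkl bench z 0.0005422565739346963
B 1639 z 0.0132 ((602.8016357421875, -60.02589416503906), (110.10477447509766, 154.9901123046875), 8.997194290161133)
C 715 z 0.0099 ((792.7125244140625, -62.56748962402344), (111.34675598144531, 84.47520446777344), 55.159263610839844)
A 1850 z 0.013 ((390.9129638671875, -77.3812484741211), (152.5959014892578, 113.75251007080078), 61.67679977416992)
red 168 [0.4087 0.2547 0.0576] [0.394 0.231 0.043] [0.423 0.269 0.062]
```

```bash
cat >> h.py <<'E'
def plan(pos,ydir_deg=None,xdir_deg=None):
    """tool down, tool x at heading xdir_deg (world)"""
    s=read_state();R0=R.from_rotvec(s["tcp_rot"])
    a=np.radians(xdir_deg);x=np.array([np.cos(a),np.sin(a),0]);z=np.array([0,0,-1.])
    R1=R.from_matrix(np.c_[x,np.cross(z,x),z])
    print("slide cm",(R0.inv().apply(np.array(pos)-s["tool_pos"])*100).round(2),"rot",(R0.inv()*R1).as_rotvec().round(4))
E
python3 - <<'E'
from h import *
s=read_state();print(R.from_rotvec(s["tcp_rot"]).as_matrix().round(3))
p,_=pickle.load(open("wrist1.pkl","rb"));print(p["hand_eye"].round(3))
for a in (98.1,-81.9):
  plan([.595,-.10,.36],xdir_deg=a)
E
```

```text
[[ 0.899  0.437 -0.   ]
 [ 0.437 -0.899 -0.   ]
 [-0.     0.    -1.   ]]
[[ 0.002  0.959  0.282  0.073]
 [ 1.    -0.002  0.     0.   ]
 [ 0.001  0.282 -0.959 -0.134]
 [ 0.     0.     0.     1.   ]]
slide cm [ 49.13 -32.48 -12.07] rot [-0.      0.     -1.2594]
slide cm [ 49.13 -32.48 -12.07] rot [0.     0.     1.8822]
```

Run:
```python
from h import *
plan([.585,.06,.36],xdir_deg=98.1)
```

```text
slide cm [ 55.23 -47.3  -12.07] rot [-0.      0.     -1.2594]
```

>>> play_rows(slide=[[2, -2, -3], [5, -4, -6], [8, -7, -8], [11, -10, -10], [14, -13, -12], [17, -15, -12], [20, -18, -12], [23, -20, -12], [26, -22, -12], [29, -25, -12], [32, -27, -12], [35, -30, -12]], delta_rot=[[0, 0, -0.08], [0, 0, -0.16], [0, 0, -0.24], [0, 0, -0.32], [0, 0, -0.4], [0, 0, -0.48], [0, 0, -0.56], [0, 0, -0.64], [0, 0, -0.72], [0, 0, -0.8], [0, 0, -0.88], [0, 0, -0.96]])

```text
time: 2.95
tool_pos: [0.4794, -0.1833, 0.3596]
tcp_rot: [2.385, 2.043, 0.001]
wrist_force: [0.8, -0.1, -0.3]
width: 1.003
```

Run:
```python
from h import *
print(read_state())
plan([.585,.06,.36],xdir_deg=98.1)
```

```text
{'time': 2.95, 'q': array([-4.13548776e-01, -9.90618290e-02,  1.77713795e+00, -1.44125924e-04,
        1.46205303e+00, -2.59251788e-01]), 'joint_vel': array([ 0.9705757 , -0.07152153,  0.06997272,  0.00518091,  0.01291762,
        0.00930891]), 'joint_torque': array([ -5.28549939, -33.85790348, -37.90108681,  -0.07889394,
         0.29258313,  -0.0401601 ]), 'tool_pos': array([ 0.47942563, -0.1832601 ,  0.35957291]), 'tcp_rot': array([2.38498022e+00, 2.04274330e+00, 7.94742587e-04]), 'wrist_force': array([ 0.78326069, -0.0950847 , -0.34871866]), 'torque': array([-0.02478671, -0.04708309,  0.06040245]), 'width': 1.0025417921944353}
slide cm [25.66  6.69 -0.05] rot [ 0.0013  0.0007 -0.2957]
```

>>> play_rows(slide=[[3, 0.8, 0], [6, 1.6, 0], [9, 2.4, 0], [12, 3.2, 0], [15, 4, 0], [18, 4.8, 0], [21, 5.5, 0], [24, 6.2, 0], [25.7, 6.7, 0], [25.7, 6.7, 0], [25.7, 6.7, 0], [25.7, 6.7, 0]], delta_rot=[[0, 0, -0.04], [0, 0, -0.08], [0, 0, -0.12], [0, 0, -0.16], [0, 0, -0.2], [0, 0, -0.24], [0, 0, -0.28], [0, 0, -0.296], [0, 0, -0.296], [0, 0, -0.296], [0, 0, -0.296], [0, 0, -0.296]])

```text
time: 3.95
tool_pos: [0.5848, 0.0599, 0.3595]
tcp_rot: [2.057, 2.372, -0.001]
wrist_force: [-0.4, 0.4, -0.1]
width: 0.996
```

Run:
```python
from h import *
s=read_state();print(s["tool_pos"],s["tcp_rot"],s["q"])
p=read_camera("wrist");save(p,"wrist2.png");pickle.dump((p,s),open("wrist2.pkl","wb"))
for t in["board","board_front","bridge","stop","start_top","wheel","polisher"]:
    for d in landmark_of(t,p):
        print(t,np.round(d["at"],1),round(d["conf"],2),onplane(p,d["at"],{"bridge":.017,"start_top":.057,"wheel":.087}.get(t,0),s).round(4)[0])
X=cloud(p,s);z=X[...,2]
m=(abs(X[...,0]-.6)<.12)&(abs(X[...,1]+.06)<.11)&(z>.007)&(z<.03)
k,l,st,c=cv2.connectedComponentsWithStats(m.astype(np.uint8))
i=1+np.argmax(st[1:,4]);P=X[l==i];print(st[i],np.median(P[:,2]),cv2.minAreaRect((P[:,:2]*1000).astype(np.float32)))
```

```text
[0.58484431 0.05988532 0.35948544] [ 2.05748868e+00  2.37202366e+00 -6.75509398e-04] [ 6.04852239e-02  4.79608563e-02  1.63368554e+00 -1.41316550e-03
  1.45912738e+00 -8.11377779e-02]
board [378.7 237.3] 0.85 [ 0.7908 -0.0622  0.    ]
board [263.  220.7] 0.78 [ 0.6047 -0.0603  0.    ]
board [127.2 211.8] 0.76 [ 0.3938 -0.0759 -0.    ]
board_front [263.4 176.2] 0.97 [0.595  0.0106 0.    ]
board_front [409.7 216. ] 0.82 [ 0.8304 -0.02   -0.    ]
board_front [101.6 248.3] 0.81 [ 0.3545 -0.1446  0.    ]
board_front [262.4 220.7] 0.27 [ 0.6037 -0.0604  0.    ]
bridge [253.5  86.4] 0.74 [0.5632 0.1362 0.017 ]
bridge [256.8  87.3] 0.32 [0.5678 0.1356 0.017 ]
wheel [256.4  31.6] 0.69 [0.5603 0.1935 0.087 ]
polisher [257.7  89.9] 0.78 [0.5692 0.1325 0.    ]
[ 225  175   75   93 6514] 0.012296852328971292 ((604.5775146484375, -60.75248718261719), (110.04220581054688, 151.02403259277344), 9.038651466369629)
```

View pics/wrist2.png

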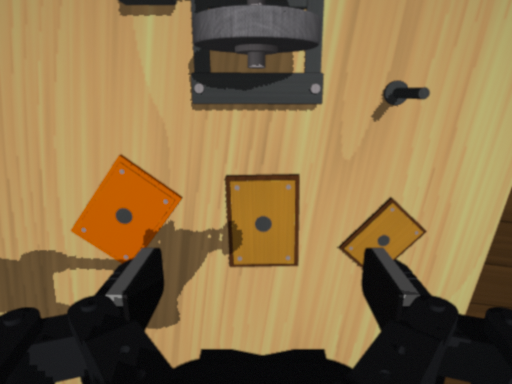

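Run:
```python
from h import *
p,s=pickle.load(open("wrist2.pkl","rb"))
X=cloud(p,s);z=X[...,2]
bz=z[200:300,310:340];print("bench",np.nanmedian(bz))
m=(X[...,1]<.165)&(X[...,1]>.09)&(abs(X[...,0]-.57)<.12)&(z>.02)&(z<.04)
P=X[m];print(m.sum(),np.median(P[:,2]),cv2.minAreaRect((P[:,:2]*1000).astype(np.float32)))
# crop upscale
c=cv2.resize(p["image"][60:120,170:345],None,fx=4.5,fy=4.5,interpolation=cv2.INTER_CUBIC)
cv2.imwrite("pics/br.png",c[...,::-1])
print(onplane(p,[[199,88],[316,88]],.034,s), onplane(p,[[192,104],[323,104],[323,73],[192,73]],.029,s))
```

```text
bench -0.0005888501953652259
4066 0.028598220171947908 ((568.445068359375, 134.55938720703125), (174.54550170898438, 38.18572235107422), 8.19909954071045)
[[0.49364908 0.12395973 0.034     ]
 [0.64445059 0.14571488 0.034     ]] [[0.4854075  0.10215603 0.029     ]
 [0.65824431 0.12708615 0.029     ]
 [0.65075601 0.16564528 0.029     ]
 [0.48198082 0.14129376 0.029     ]]
```

View pics/br.png

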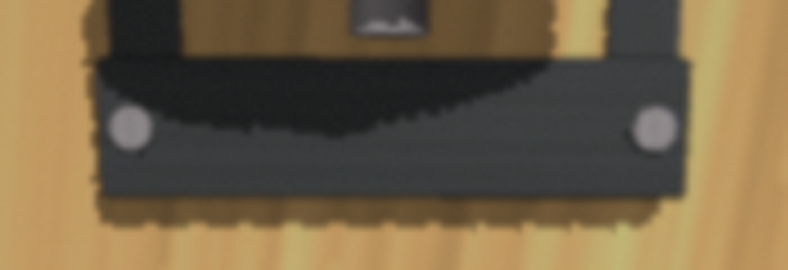

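Board centre is (0.6046, −0.0607) with heading 99.0°. Bridge centre is (0.568, 0.135) with feed heading 98.2°. The board sits about 8 mm to the far side of the feed line, so I'll nudge it sideways with the shut fingers first and then push it along with the open fork.

```bash
cat >> h.py <<'E'
BR=np.array([.5684,.1346]);PSI=98.2
f=np.array([np.cos(np.radians(PSI)),np.sin(np.radians(PSI))]);l=np.array([-f[1],f[0]])
def W(a,b,z): return np.r_[BR+a*f+b*l,z]
def L(x): d=np.array(x)[:2]-BR; return np.round([d@f,d@l],4)
def tgt(a,b,z): plan(W(a,b,z),xdir_deg=PSI)
E
python3 -c "
from h import *
tgt(-.1985,-.090,.12); tgt(-.1985,-.090,.03)"
```

```text
slide cm [-12.17   8.41  24.  ] rot [ 0.0015  0.0009 -0.0023]
slide cm [-12.16   8.4   33.  ] rot [ 0.0015  0.0009 -0.0023]
```

>>> play_rows(slide=[[-1.5, 1, 2.5], [-3, 2, 5], [-4.5, 3, 7.5], [-6, 4.2, 10], [-7.5, 5.4, 13], [-9, 6.6, 16], [-10.5, 7.6, 19], [-12.2, 8.4, 22], [-12.2, 8.4, 24], [-12.2, 8.4, 25], [-12.2, 8.4, 25], [-12.2, 8.4, 25]], delta_rot=[[0, 0, 0], [0, 0, 0], [0, 0, 0], [0, 0, 0], [0, 0, 0], [0, 0, 0], [0, 0, 0], [0, 0, 0], [0, 0, 0], [0, 0, 0], [0.0015, 0.001, -0.002], [0.0015, 0.001, -0.002]], hand=0, force=40)

```text
time: 5.35
tool_pos: [0.6855, -0.0492, 0.11]
tcp_rot: [-2.056, -2.374, 0.0]
wrist_force: [0.3, 0.6, 0.4]
width: 0.001
```

```bash
python3 -c "
from h import *
s=read_state();print(s['tool_pos'],L(s['tool_pos']),s['width'])
p=read_camera('side');save(p,'side3.png')
p=read_camera('wrist');save(p,'wrist3.png')
tgt(-.1985,-.090,.016)"
```

```text
[ 0.68551405 -0.04915298  0.11002082] [-0.1986 -0.0897] 0.0005168679421272443
slide cm [ 0.03 -0.16  9.64] rot [0.0034 0.0007 0.0002]
```

View pics/side3.png

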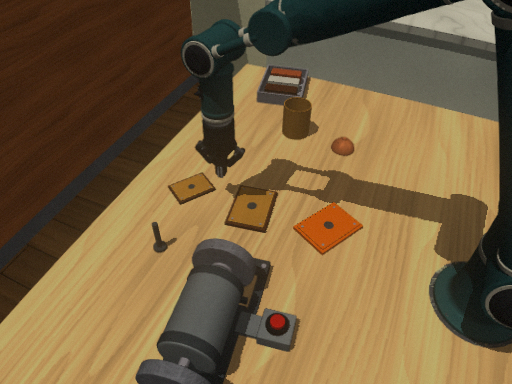

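View pics/wrist3.png

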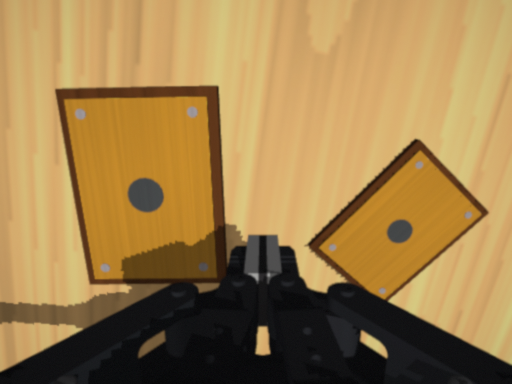

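Shut fingertips at (262,255) hang in the gap between the board's side (218) and the small board (308). I'll descend there.

>>> play_rows(slide=[[0, -0.1, 2], [0, -0.1, 4], [0, -0.1, 6], [0, -0.1, 7.5], [0, -0.1, 8.5], [0, -0.1, 9], [0, -0.1, 9.4], [0, -0.1, 9.6], [0, -0.1, 9.6], [0, -0.1, 9.6]], delta_rot=[[0, 0, 0], [0, 0, 0], [0, 0, 0], [0.003, 0, 0], [0.003, 0, 0], [0.003, 0, 0], [0.003, 0, 0], [0.003, 0, 0], [0.003, 0, 0], [0.003, 0, 0]])

```text
time: 6.28
tool_pos: [0.6872, -0.0494, 0.0173]
tcp_rot: [2.055, 2.373, 0.001]
wrist_force: [0.3, -0.4, -0.5]
width: 0.001
```

```bash
python3 -c "
from h import *
s=read_state();print(s['tool_pos'],L(s['tool_pos']),s['wrist_force'])
p=read_camera('wrist');save(p,'wrist4.png');X=cloud(p,s)
m=(abs(X[...,0]-.6)<.12)&(abs(X[...,1]+.06)<.12)&(X[...,2]>.009)&(X[...,2]<.02)
P=X[m];print(m.sum(),np.nanmedian(P[:,2]))
p=read_camera('side');save(p,'side4.png')"
```

```text
[ 0.68715125 -0.04935155  0.01731649] [-0.199  -0.0913] [ 0.32617927 -0.35496025 -0.47484622]
45513 0.012401094286178138
```

View pics/wrist4.png

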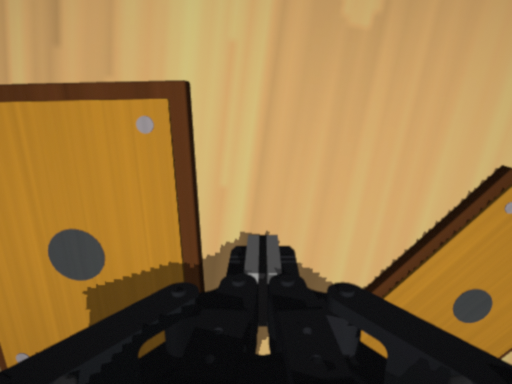

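View pics/side4.png

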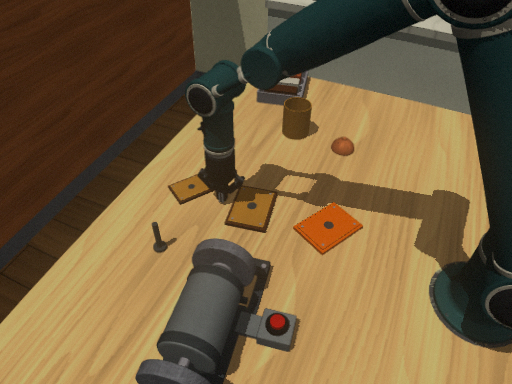

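>>> play_rows(slide=[[0, 0, 0.2], [0, 0, 0.4], [0, 0, 0.4], [0, -0.3, 0.4], [0, -0.6, 0.4], [0, -0.8, 0.4], [0, -1, 0.4], [0, -1.1, 0.4], [0, -1.2, 0.4], [0, -1.3, 0.4], [0, -1.3, 0.4]], delta_rot=[[0, 0, 0], [0, 0, 0], [0, 0, 0], [0, 0, 0], [0, 0, 0], [0, 0, 0], [0, 0, 0], [0, 0, 0], [0, 0, 0], [0, 0, 0], [0, 0, 0]])

```text
time: 7.3
tool_pos: [0.6741, -0.0512, 0.0134]
tcp_rot: [2.055, 2.373, 0.001]
wrist_force: [-0.4, -0.1, 0.3]
width: 0.007
```

```bash
cat >> h.py <<'E'
def board():
    for n in ("side","scene"):
        p=read_camera(n);X=cloud(p);z=X[...,2]
        hsv=cv2.cvtColor(p["image"],cv2.COLOR_RGB2HSV)
        m=(abs(X[...,0]-.6)<.09)&(abs(X[...,1]+.06)<.13)&(z>.007)&(z<.02)
        k,lb,st,c=cv2.connectedComponentsWithStats(m.astype(np.uint8))
        i=1+np.argmax(st[1:,4]);P=X[lb==i]
        rc=cv2.minAreaRect((P[:,:2]*1000).astype(np.float32));print(n,rc,L(np.array(rc[0])/1000))
E
python3 -c "
from h import *
s=read_state();print(s['tool_pos'],L(s['tool_pos']),s['wrist_force']);board()"
```

```text
[ 0.6741355  -0.05124127  0.01336804] [-0.199  -0.0781] [-0.41695567 -0.14808585  0.28845559]
side ((602.5708618164062, -59.78025817871094), (110.76649475097656, 153.98019409179688), 8.878012657165527) [-0.1973 -0.0061]
scene ((612.6022338867188, -103.35079193115234), (111.41431427001953, 63.18661117553711), 9.009655952453613) [-0.2418 -0.0098]
```

>>> play_rows(slide=[[0, -0.1, 0], [0, -0.2, 0], [0, -0.3, 0], [0, -0.4, 0], [0, -0.5, 0], [0, -0.6, 0], [0, -0.7, 0], [0, -0.8, 0], [0, -0.8, 0]], delta_rot=[[0, 0, 0], [0, 0, 0], [0, 0, 0], [0, 0, 0], [0, 0, 0], [0, 0, 0], [0, 0, 0], [0, 0, 0], [0, 0, 0]])

```text
time: 8.15
tool_pos: [0.6662, -0.0524, 0.0133]
tcp_rot: [2.055, 2.373, 0.001]
wrist_force: [0.2, 0.1, 0.3]
width: 0.004
```

```bash
python3 -c "
from h import *
s=read_state();print(s['tool_pos'],L(s['tool_pos']),s['wrist_force'],s['width']);board()
p=read_camera('wrist');save(p,'wrist5.png')"
```

```text
[ 0.66617435 -0.05237965  0.0133167 ] [-0.199  -0.0701] [0.23571517 0.0654497  0.26627118] 0.003940757827184485
side ((613.3580322265625, -58.49809265136719), (131.9208984375, 153.9912567138672), 8.709001541137695) [-0.1975 -0.017 ]
scene ((611.1082153320312, -103.72754669189453), (111.53082275390625, 62.85268783569336), 8.973377227783203) [-0.242  -0.0083]
```

View pics/wrist5.png

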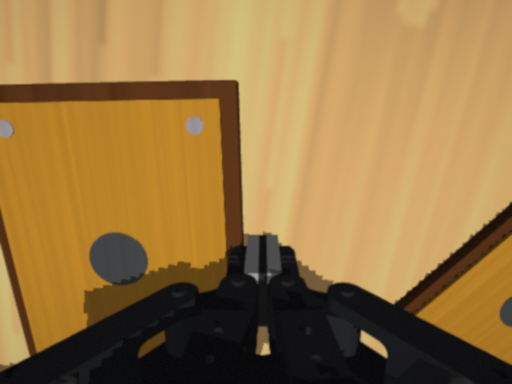

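```bash
python3 -c "
from h import *
s=read_state();p=read_camera('wrist')
X=onplane(p,[[238,81],[242,230],[120,84]],.010,s);print([L(x) for x in X])"
```

```text
[array([-0.1231, -0.0619]), array([-0.1853, -0.0625]), array([-0.1242, -0.0159])]
```

>>> play_rows(slide=[[0, -0.1, 0], [0, -0.2, 0], [0, -0.3, 0], [0, -0.4, 0], [0, -0.5, 0], [0, -0.6, 0], [0, -0.7, 0], [0, -0.7, 0]], delta_rot=[[0, 0, 0], [0, 0, 0], [0, 0, 0], [0, 0, 0], [0, 0, 0], [0, 0, 0], [0, 0, 0], [0, 0, 0]])

```text
time: 9.02
tool_pos: [0.6598, -0.0534, 0.0136]
tcp_rot: [2.055, 2.372, 0.002]
wrist_force: [2.6, 0.9, -1.2]
width: 0.0
```

```bash
python3 -c "
from h import *
s=read_state();print(s['tool_pos'],L(s['tool_pos']),s['wrist_force'],s['width'])
p=read_camera('wrist');save(p,'wrist6.png');pickle.dump((p,s),open('wrist6.pkl','wb'))"
```

```text
[ 0.65976951 -0.05344023  0.01356624] [-0.1991 -0.0636] [ 2.58677244  0.94484327 -1.24062386] 0.0001367010564080331
```

View pics/wrist6.png

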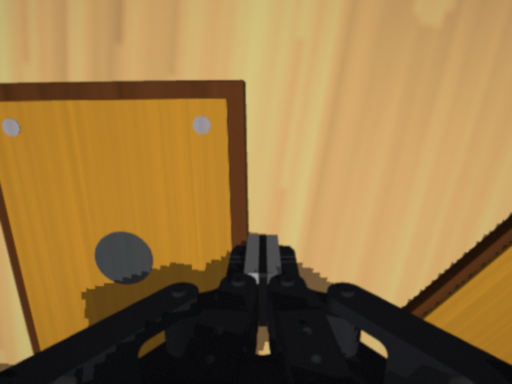

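```bash
python3 -c "
from h import *
p,s=pickle.load(open('wrist6.pkl','rb'))
X=onplane(p,[[245,81],[247,230],[120,83]],.010,s);print([L(x) for x in X])"
```

```text
[array([-0.1232, -0.0578]), array([-0.1855, -0.0579]), array([-0.1239, -0.0092])]
```

>>> play_rows(slide=[[0, -0.1, 0], [0, -0.2, 0], [0, -0.3, 0], [0, -0.3, 0], [0, -0.3, 0], [0, 0.3, 0], [0, 1, 0], [0, 1, -2], [0, 1, -6], [0, 1, -10], [0, 1, -14], [0, 1, -16]], delta_rot=[[0, 0, 0], [0, 0, 0], [0, 0, 0], [0, 0, 0], [0, 0, 0], [0, 0, 0], [0, 0, 0], [0, 0, 0], [0, 0, 0], [0, 0, 0], [0, 0, 0], [0, 0, 0]])

```text
time: 10.07
tool_pos: [0.6718, -0.052, 0.1797]
tcp_rot: [2.051, 2.369, 0.007]
wrist_force: [1.0, -0.3, 0.4]
width: -0.003
```

```bash
python3 -c "
from h import *
s=read_state();print(s['tool_pos'],L(s['tool_pos']));tgt(-.10,-.01,.36)"
```

```text
[ 0.6718327  -0.05201114  0.1797348 ] [-0.1995 -0.0758]
slide cm [  9.89  -6.41 -18.12] rot [0.009  0.0031 0.0003]
```

>>> play_rows(slide=[[1, -0.5, -3], [2, -1, -6], [4, -2, -9], [6, -3.5, -12], [8, -5, -15], [9.9, -6.4, -18], [9.9, -6.4, -18.1], [9.9, -6.4, -18.1], [9.9, -6.4, -18.1]], delta_rot=[[0.009, 0.003, 0], [0.009, 0.003, 0], [0.009, 0.003, 0], [0.009, 0.003, 0], [0.009, 0.003, 0], [0.009, 0.003, 0], [0.009, 0.003, 0], [0.009, 0.003, 0], [0.009, 0.003, 0]], hand=0.8)

```text
time: 10.82
tool_pos: [0.5926, 0.0372, 0.3595]
tcp_rot: [-2.056, -2.375, 0.001]
wrist_force: [-1.1, 0.7, -1.0]
width: 0.796
```

```bash
cat >> h.py <<'E'
def wrect(p,s,cen,r,z0,z1):
    X=cloud(p,s);z=X[...,2]
    m=(abs(X[...,0]-cen[0])<r[0])&(abs(X[...,1]-cen[1])<r[1])&(z>z0)&(z<z1)
    k,lb,st,c=cv2.connectedComponentsWithStats(m.astype(np.uint8));i=1+np.argmax(st[1:,4]);P=X[lb==i]
    rc=cv2.minAreaRect((P[:,:2]*1000).astype(np.float32));print(st[i],rc,L(np.array(rc[0])/1000))
E
python3 -c "
from h import *
s=read_state();print(s['tool_pos'],s['width'])
p=read_camera('wrist');save(p,'wrist7.png');pickle.dump((p,s),open('wrist7.pkl','wb'))
wrect(p,s,(.6,-.06),(.095,.11),.007,.03)
wrect(p,s,BR,(.12,.035),.02,.04)
for t in['board','board_front','bridge']:
    for d in landmark_of(t,p):
        x=onplane(p,d['at'],.017 if t=='bridge' else 0,s)[0];print(t,np.round(d['at'],1),round(d['conf'],2),x.round(4),L(x))
"
```

```text
[0.592623   0.03716476 0.35952514] 0.7962269947808361
[ 217  160   76   94 6794] ((597.0530395507812, -61.467315673828125), (110.1639404296875, 150.47508239746094), 8.45068359375) [-0.1981 -0.0004]
[ 187   53  135   33 4333] ((568.2852783203125, 135.1077880859375), (174.75938415527344, 39.81043243408203), 8.301570892333984) [0.0005 0.    ]
board [251.2 203.2] 0.96 [ 0.5901 -0.0568  0.    ] [-0.1925  0.0059]
board [380.  221.5] 0.87 [ 0.7937 -0.0575  0.    ] [-0.2223 -0.1956]
board [122.  194.4] 0.75 [ 0.3924 -0.0715  0.    ] [-0.1789  0.2036]
board [253.5  73. ] 0.54 [0.5674 0.1315 0.    ] [-0.0029  0.0014]
board_front [408.4 201.3] 0.87 [ 0.8292 -0.0187  0.    ] [-0.1889 -0.2362]
board_front [ 94.9 234.1] 0.7 [ 0.3513 -0.1442 -0.    ] [-0.2449  0.2547]
board_front [254.2 156.5] 0.67 [0.5846 0.0158 0.    ] [-0.1199  0.0009]
board_front [251.5  10.5] 0.43 [0.554  0.2089 0.    ] [0.0756 0.0037]
bridge [252.8  66.7] 0.76 [0.566  0.1384 0.017 ] [0.0041 0.0019]
```

View pics/wrist7.png

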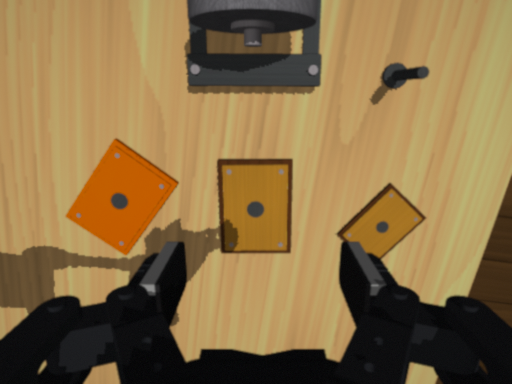

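```bash
python3 -c "
from h import *
tgt(-.305,0,.10)"
```

```text
slide cm [-20.46  -0.85  25.73] rot [-0.0042 -0.0003 -0.0006]
```

>>> play_rows(slide=[[-2, 0, 1], [-5, 0, 3], [-8, -0.3, 6], [-11, -0.5, 9], [-14, -0.8, 12], [-17, -0.8, 15], [-20.5, -0.8, 18], [-20.5, -0.8, 21], [-20.5, -0.8, 24], [-20.5, -0.8, 25.7], [-20.5, -0.8, 25.7], [-20.5, -0.8, 25.7]], delta_rot=[[0, 0, 0], [0, 0, 0], [0, 0, 0], [0, 0, 0], [0, 0, 0], [-0.004, 0, 0], [-0.004, 0, 0], [-0.004, 0, 0], [-0.004, 0, 0], [-0.004, 0, 0], [-0.004, 0, 0], [-0.004, 0, 0]])

```text
time: 12.02
tool_pos: [0.6106, -0.1677, 0.0977]
tcp_rot: [-2.055, -2.369, 0.003]
wrist_force: [0.9, 0.0, 0.4]
width: 0.802
```

```bash
python3 -c "
from h import *
s=read_state();print(s['tool_pos'],L(s['tool_pos']),s['wrist_force'])
p=read_camera('wrist');save(p,'wrist8.png')
tgt(-.305,0,.014)"
```

```text
[ 0.61062509 -0.16767795  0.09767112] [-0.3052  0.0013] [0.90282278 0.01920224 0.35705428]
slide cm [ 0.06 -0.02  8.59] rot [-0.0012 -0.0008 -0.0011]
```

View pics/wrist8.png

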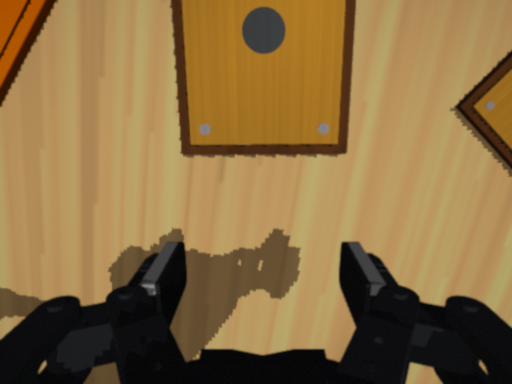

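The fork is well behind the trailing edge (row 150). I'll lower it.

>>> play_rows(slide=[[0, 0, 2], [0, 0, 4], [0, 0, 6], [0, 0, 7], [0, 0, 7.6], [0, 0, 8], [0, 0, 8.3], [0, 0, 8.5], [0, 0, 8.5]], delta_rot=[[0, 0, 0], [0, 0, 0], [0, 0, 0], [0, 0, 0], [0, 0, 0], [0, 0, 0], [0, 0, 0], [0, 0, 0], [0, 0, 0]])

```text
time: 12.82
tool_pos: [0.6128, -0.168, 0.0156]
tcp_rot: [-2.058, -2.373, -0.0]
wrist_force: [0.3, -0.6, -0.6]
width: 0.801
```

```bash
python3 -c "
from h import *
s=read_state();print(s['tool_pos'],L(s['tool_pos']),s['wrist_force'])
p=read_camera('side');c=cv2.resize(p['image'][140:260,190:310],None,fx=5,fy=5,interpolation=cv2.INTER_CUBIC);cv2.imwrite('pics/s9.png',c[...,::-1])
p=read_camera('scene');c=cv2.resize(p['image'][150:250,160:290],None,fx=5,fy=5,interpolation=cv2.INTER_CUBIC);cv2.imwrite('pics/c9.png',c[...,::-1])
tgt(-.305,0,.004)"
```

```text
[ 0.61278692 -0.16802848  0.01555119] [-0.3059 -0.0008] [ 0.34279328 -0.58014984 -0.61751225]
slide cm [ 0.09 -0.08  1.17] rot [-0.0002 -0.0003 -0.0011]
```

View pics/s9.png

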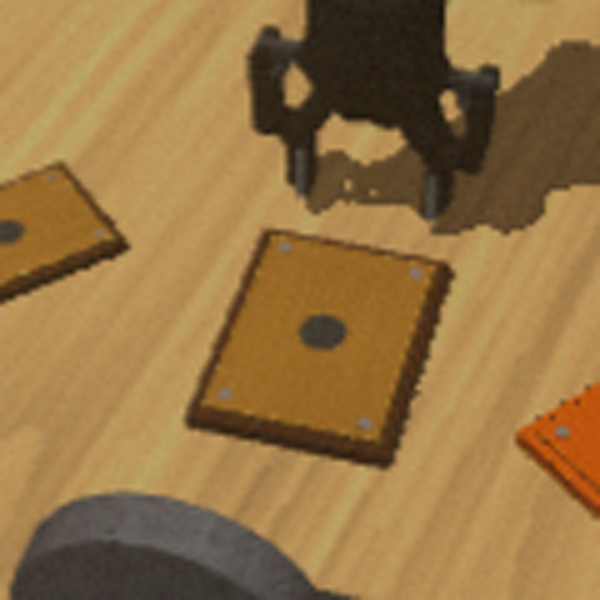

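View pics/c9.png

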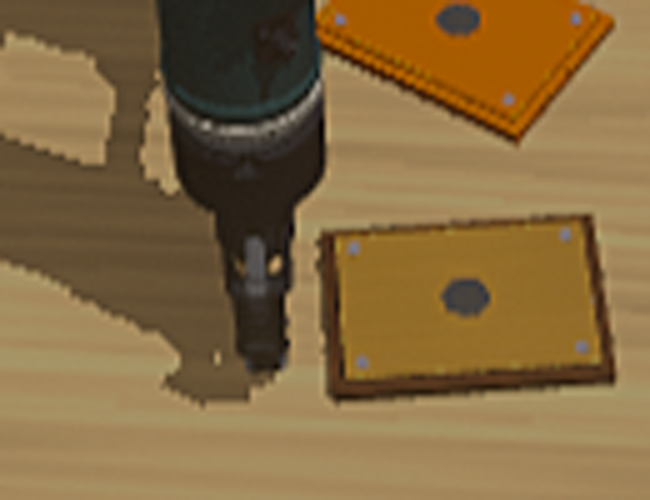

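>>> play_rows(slide=[[0, 0, 0.1], [0, 0, 0.2], [0, 0, 0.3], [0, 0, 0.4], [0, 0, 0.5], [0, 0, 0.5]], delta_rot=[[0, 0, 0], [0, 0, 0], [0, 0, 0], [0, 0, 0], [0, 0, 0], [0, 0, 0]])

```text
time: 13.42
tool_pos: [0.6125, -0.168, 0.0103]
tcp_rot: [-2.058, -2.373, 0.0]
wrist_force: [0.7, 0.2, 0.9]
width: 0.801
```

>>> play_rows(slide=[[0, 0, 0.1], [0, 0, 0.2], [0, 0, 0.3], [0, 0, 0.3]], delta_rot=[[0, 0, 0], [0, 0, 0], [0, 0, 0], [0, 0, 0]])

```text
time: 13.75
tool_pos: [0.6123, -0.1679, 0.007]
tcp_rot: [-2.057, -2.373, 0.001]
wrist_force: [0.4, 0.3, 0.1]
width: 0.798
```

>>> play_rows(slide=[[0, 0, 0.1], [0, 0, 0.2], [0, 0, 0.3], [0, 0, 0.3]], delta_rot=[[0, 0, 0], [0, 0, 0], [0, 0, 0], [0, 0, 0]])

```text
time: 14.08
tool_pos: [0.612, -0.1678, 0.0037]
tcp_rot: [-2.057, -2.372, 0.001]
wrist_force: [-0.2, -0.4, -1.0]
width: 0.798
```

```bash
python3 -c "
from h import *
s=read_state();print(s['tool_pos'],L(s['tool_pos']),s['wrist_force'])
p=read_camera('side');c=cv2.resize(p['image'][140:220,220:300],None,fx=7,fy=7,interpolation=cv2.INTER_CUBIC);cv2.imwrite('pics/s10.png',c[...,::-1])
"
```

```text
[ 0.61203242 -0.16783617  0.00365617] [-3.056e-01 -1.000e-04] [-0.15137662 -0.4385626  -0.98390173]
```

View pics/s10.png

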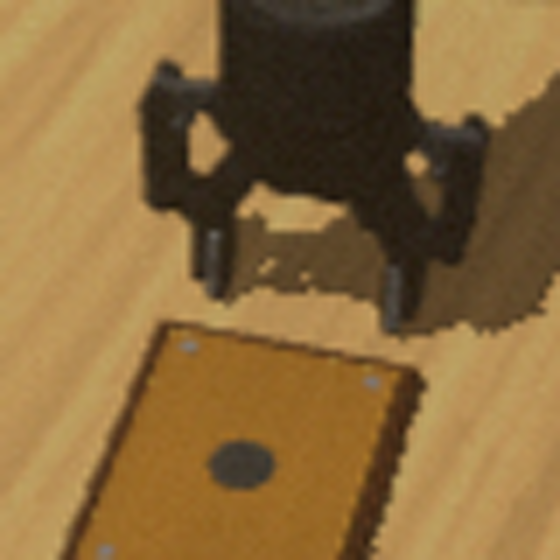

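>>> play_rows(slide=[[0, 0, 0.1], [0, 0, 0.2], [0, 0, 0.2], [0, 0, 0.2]], delta_rot=[[0, 0, 0], [0, 0, 0], [0, 0, 0], [0, 0, 0]])

```text
time: 14.47
tool_pos: [0.612, -0.1678, 0.0017]
tcp_rot: [-2.057, -2.372, 0.001]
wrist_force: [0.2, 0.3, 0.0]
width: 0.799
```

```bash
python3 -c "
from h import *
tgt(-.280,0,.002);tgt(-.085,0,.002)"
```

```text
slide cm [ 2.55 -0.01 -0.03] rot [-0.0017 -0.001  -0.0011]
slide cm [ 2.205e+01 -3.000e-02 -1.000e-02] rot [-0.0017 -0.001  -0.0011]
```

>>> play_rows(slide=[[0.7, 0, 0], [1.3, 0, 0], [1.8, 0, 0], [2.3, 0, 0], [3, 0, 0], [3.8, 0, 0], [4.6, 0, 0], [5.4, 0, 0], [6.2, 0, 0], [6.8, 0, 0], [7.3, 0, 0], [7.5, 0, 0]], delta_rot=[[0, 0, 0], [0, 0, 0], [-0.002, -0.001, -0.001], [-0.002, -0.001, -0.001], [-0.002, -0.001, -0.001], [-0.002, -0.001, -0.001], [-0.002, -0.001, -0.001], [-0.002, -0.001, -0.001], [-0.002, -0.001, -0.001], [-0.002, -0.001, -0.001], [-0.002, -0.001, -0.001], [-0.002, -0.001, -0.001]])

```text
time: 15.47
tool_pos: [0.6012, -0.0926, 0.0017]
tcp_rot: [-2.056, -2.375, -0.0]
wrist_force: [0.0, -4.1, -2.1]
width: 0.801
```

```bash
python3 -c "
from h import *
s=read_state();print(s['tool_pos'],L(s['tool_pos']),s['wrist_force'])
p=read_camera('wrist');save(p,'wrist11.png');pickle.dump((p,s),open('wrist11.pkl','wb'))
wrect(p,s,BR-.15*f,(.1,.11),.007,.018)
tgt(-.085,0,.002)"
```

```text
[ 0.60118144 -0.09262549  0.00167422] [-0.2296 -0.    ] [ 0.02264524 -4.07766392 -2.14238699]
[   99     0   324   305 73827] ((594.7192993164062, -47.405460357666016), (110.9358901977539, 113.08905792236328), 8.297796249389648) [-1.839e-01 -1.000e-04]
slide cm [14.44  0.   -0.02] rot [-0.     -0.0005  0.0004]
```

View pics/wrist11.png

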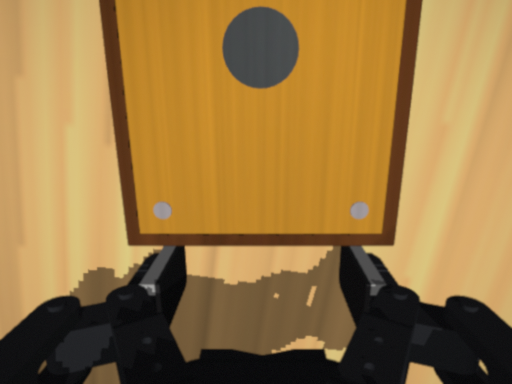

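```bash
python3 -c "
from h import *
p,s=pickle.load(open('wrist11.pkl','rb'))
print([L(x) for x in onplane(p,[[131,245],[262,245],[392,245]],.01,s)],[L(x) for x in onplane(p,[[262,245]],.0,s)])
X=cloud(p,s)
for r in range(210,262,4): print(r,X[r,262].round(4),L(X[r,262]))
for d in landmark_of('board',p): print(d,L(onplane(p,d['at'],0,s)[0]))
"
```

```text
[array([-0.2177,  0.0525]), array([-0.2175, -0.0009]), array([-0.2174, -0.054 ])] [array([-0.2222, -0.0009])]
210 [ 0.598  -0.0646  0.0129] [-0.2014 -0.0009]
214 [ 0.5982 -0.0662  0.013 ] [-0.203  -0.0009]
218 [ 0.5985 -0.068   0.0124] [-0.2048 -0.0009]
222 [ 0.5987 -0.0697  0.0122] [-0.2066 -0.0009]
226 [ 0.5989 -0.071   0.0133] [-0.2078 -0.0009]
230 [ 0.5993 -0.0732  0.0119] [-0.2101 -0.0009]
234 [ 0.5996 -0.0756  0.0102] [-0.2125 -0.0009]
238 [ 0.5999 -0.0777  0.0095] [-0.2146 -0.0009]
242 [ 0.6002 -0.0795  0.0093] [-0.2165 -0.0009]
246 [ 0.6004 -0.0811  0.0097] [-0.2181 -0.0009]
250 [ 6.014e-01 -8.780e-02 -3.000e-04] [-0.2248 -0.0009]
254 [ 0.6017 -0.0903 -0.0015] [-0.2274 -0.0009]
258 [ 6.019e-01 -9.170e-02 -3.000e-04] [-0.2287 -0.0009]
{'at': [258.1, 52.7], 'conf': 0.78} [-0.1435  0.0007]
```

The contact is flush: the rear edge is at row 245, level, lateral error under 1 mm, and 11.8 mm ahead of the TCP. I'll push on under the bridge.

>>> play_rows(slide=[[0.6, 0, 0], [1.3, 0, 0], [2.1, 0, 0], [3, 0, 0], [4, 0, 0], [5, 0, 0], [6, 0, 0], [7, 0, 0], [8, 0, 0], [8.8, 0, 0], [9.4, 0, 0], [9.6, 0, 0]], delta_rot=[[0, 0, 0], [0, 0, 0], [0, 0, 0], [0, 0, 0], [0, 0, 0], [0, 0, 0], [0, 0, 0], [0, 0, 0], [0, 0, 0], [0, 0, 0], [0, 0, 0], [0, 0, 0]])

```text
time: 16.57
tool_pos: [0.5873, 0.0035, 0.0019]
tcp_rot: [-2.055, -2.375, -0.001]
wrist_force: [1.3, -4.1, -0.2]
width: 0.801
```

```bash
python3 -c "
from h import *
s=read_state();print(s['tool_pos'],L(s['tool_pos']),s['wrist_force'])
p=read_camera('wrist');save(p,'wrist12.png');pickle.dump((p,s),open('wrist12.pkl','wb'))
p=read_camera('scene');save(p,'scene12.png')
tgt(-.082,0,.002)"
```

```text
[0.58734374 0.00345454 0.00189822] [-0.1325 -0.    ] [ 1.31889266 -4.05324595 -0.22425297]
slide cm [ 5.06  0.02 -0.02] rot [-0.0005 -0.0019  0.0003]
```

View pics/wrist12.png

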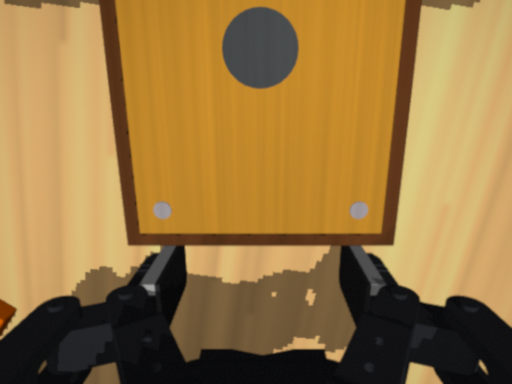

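View pics/scene12.png

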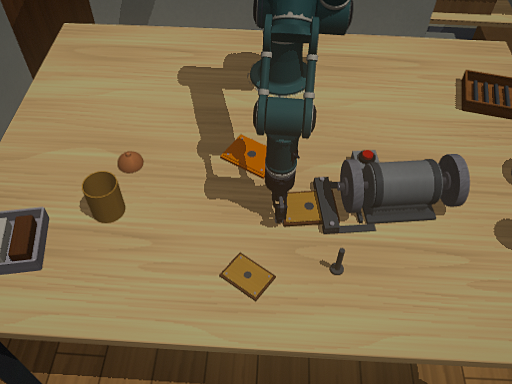

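>>> play_rows(slide=[[0.6, 0, 0], [1.3, 0, 0], [2, 0, 0], [2.7, 0, 0], [3.3, 0, 0], [3.8, 0, 0], [4.2, 0, 0], [4.5, 0, 0], [4.7, 0, 0], [4.7, 0, 0]], delta_rot=[[0, 0, 0], [0, 0, 0], [0, 0, 0], [0, 0, 0], [0, 0, 0], [0, 0, 0], [0, 0, 0], [0, 0, 0], [0, 0, 0], [0, 0, 0]])

```text
time: 17.5
tool_pos: [0.5802, 0.0506, 0.0017]
tcp_rot: [-2.055, -2.373, -0.002]
wrist_force: [-0.4, -0.5, -1.2]
width: 0.799
```

>>> play_rows(slide=[[0.1, 0, 0], [0.2, 0, 0], [0.3, 0, 0], [0.3, 0, 0]], delta_rot=[[0, 0, 0], [0, 0, 0], [0, 0, 0], [0, 0, 0]])

```text
time: 17.83
tool_pos: [0.5797, 0.0536, 0.0017]
tcp_rot: [-2.055, -2.373, -0.002]
wrist_force: [0.2, -2.9, 0.1]
width: 0.802
```

>>> play_rows(slide=[[0.1, 0, 0], [0.1, 0, 0], [0.1, 0, 0]], delta_rot=[[0, 0, 0], [0, 0, 0], [0, 0, 0]])

```text
time: 18.08
tool_pos: [0.5797, 0.054, 0.0017]
tcp_rot: [-2.055, -2.373, -0.001]
wrist_force: [0.6, -5.7, -1.3]
width: 0.803
```

>>> play_rows(slide=[[0.1, 0, 0], [0.1, 0, 0], [0.1, 0, 0]], delta_rot=[[0, 0, 0], [0, 0, 0], [0, 0, 0]])

```text
time: 18.33
tool_pos: [0.5796, 0.054, 0.0017]
tcp_rot: [-2.056, -2.374, 0.0]
wrist_force: [0.9, -6.5, -0.7]
width: 0.801
```

The push has stalled at TCP along ≈ −0.081, against an expected −0.082. I'll seat it with a firmer press.

>>> play_rows(slide=[[0.2, 0, 0], [0.3, 0, 0], [0.3, 0, 0]], delta_rot=[[0, 0, 0], [0, 0, 0], [0, 0, 0]])

```text
time: 18.58
tool_pos: [0.5795, 0.0542, 0.0018]
tcp_rot: [2.055, 2.374, -0.005]
wrist_force: [1.0, -14.4, -0.2]
width: 0.797
```

```bash
python3 -c "
from h import *
s=read_state();print(s['tool_pos'],L(s['tool_pos']),s['wrist_force'],s['torque'])
p=read_camera('wrist');save(p,'wrist13.png');pickle.dump((p,s),open('wrist13.pkl','wb'))
p=read_camera('side');save(p,'side13.png')
"
```

```text
[0.57948869 0.05416888 0.00178393] [-0.0812  0.0005] [  1.02059789 -14.35565151  -0.17466807] [-2.29125644 -0.21207955 -0.21538624]
```

View pics/wrist13.png

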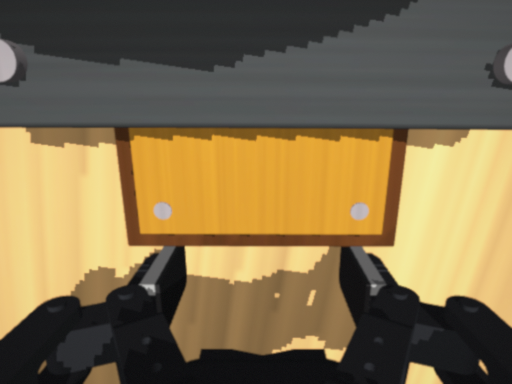

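View pics/side13.png

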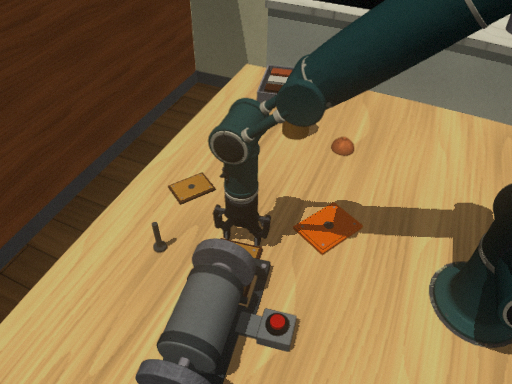

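>>> play_rows(slide=[[-0.3, 0, 0], [-0.8, 0, 0], [-1.5, 0, 0], [-2.5, 0, 0], [-3, 0, -1], [-3, 0, -4], [-3, 0, -8], [-3, 0, -12], [-3, 0, -16], [-3, 0, -20], [-3, 0, -24], [-3, 0, -26]], delta_rot=[[0, 0, 0], [0, 0, 0], [0, 0, 0], [0, 0, 0], [0, 0, 0], [0, 0, 0], [0, 0, 0], [0, 0, 0], [0, 0, 0], [0, 0, 0], [0, 0, 0], [0, 0, 0]])

```text
time: 19.68
tool_pos: [0.5862, 0.0252, 0.2694]
tcp_rot: [2.051, 2.369, 0.005]
wrist_force: [1.2, 0.8, 0.2]
width: 0.796
```

```bash
python3 -c "
from h import *
s=read_state();print(s['tool_pos'],L(s['tool_pos']))
print(W(.14,.14,.05))
tgt(.10,.12,.26)
tgt(0.06,.14,.26)"
```

```text
[0.58617683 0.0251616  0.26941181] [-0.1109 -0.002 ]
[0.40986328 0.25320062 0.05      ]
slide cm [ 21.1  -12.19   0.76] rot [0.0081 0.004  0.0005]
slide cm [ 17.1  -14.2    0.76] rot [0.0081 0.004  0.0005]
```

>>> play_rows(slide=[[2, -1, 0], [4, -3, 0.8], [6, -5, 0.8], [8, -7, 0.8], [10, -9, 0.8], [13, -11, 0.8], [16, -12.5, 0.8], [19, -14, 0.8], [22, -14.2, 0.8], [24, -14.2, 0.8], [25, -14.2, 0.8], [25, -14.2, 0.8]], delta_rot=[[0.008, 0.004, 0], [0.008, 0.004, 0], [0.008, 0.004, 0], [0.008, 0.004, 0], [0.008, 0.004, 0], [0.008, 0.004, 0], [0.008, 0.004, 0], [0.008, 0.004, 0], [0.008, 0.004, 0], [0.008, 0.004, 0], [0.008, 0.004, 0], [0.008, 0.004, 0]], hand=0)

```text
time: 20.68
tool_pos: [0.4096, 0.2537, 0.2599]
tcp_rot: [-2.053, -2.378, -0.002]
wrist_force: [0.1, -0.1, 0.5]
width: -0.0
```

```bash
python3 -c "
from h import *
s=read_state();print(s['tool_pos'],L(s['tool_pos']),s['width'])
p=read_camera('wrist');save(p,'wrist14.png');X=cloud(p,s)
hsv=cv2.cvtColor(p['image'],cv2.COLOR_RGB2HSV)
red=((hsv[...,0]<8)|(hsv[...,0]>172))&(hsv[...,1]>170)&(hsv[...,2]>60)&(X[...,2]>.04)
k,lb,st,c=cv2.connectedComponentsWithStats(red.astype(np.uint8));i=1+np.argmax(st[1:,4]);P=X[lb==i]
print(st[i],P.min(0).round(4),P.max(0).round(4),np.median(P,0).round(4),L(np.median(P,0)))
zt=np.percentile(P[:,2],[5,50,95]);print(zt)
T=P[P[:,2]>zt[1]-.002];rc=cv2.minEnclosingCircle((T[:,:2]*1000).astype(np.float32));print(rc)
for d in landmark_of('start_top',p): print(d,onplane(p,d['at'],zt[1],s))
p=read_camera('side');save(p,'side14.png');p=read_camera('scene');save(p,'scene14.png')
"
```

```text
[0.40960107 0.25368814 0.25994135] [0.1405 0.1402] -0.00034664205182274296
[246 149  32  33 812] [0.3936 0.235  0.045 ] [0.427  0.2694 0.0589] [0.41   0.2546 0.0562] [0.1413 0.1397]
[0.04688446 0.05622782 0.05767502]
((410.3031921386719, 253.71746826171875), 15.705060958862305)
{'at': [264.0, 164.0], 'conf': 0.78} [[0.4122842  0.25568558 0.05622782]]
```

View pics/wrist14.png

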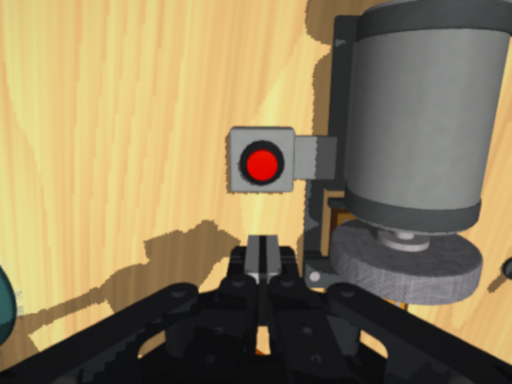

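View pics/scene14.png

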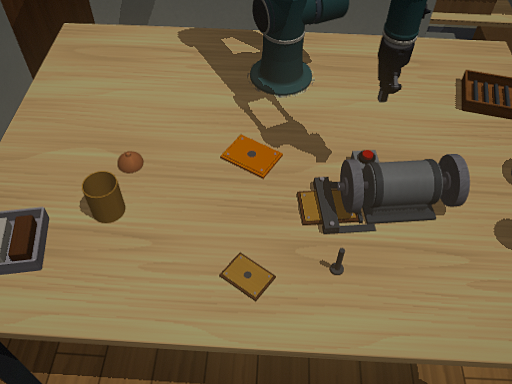

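The button at (262,164) has its centre at (0.410, 0.254) and its top at z ≈ 0.0565, directly below the TCP. The board is under the bridge.

>>> play_rows(slide=[[0, 0, 2], [0, 0, 5], [0, 0, 8], [0, 0, 11], [0, 0, 14], [0, 0, 16], [0, 0, 17.5], [0, 0, 18.3], [0, 0, 18.5], [0, 0, 18.5]], delta_rot=[[0, 0, 0], [0, 0, 0], [0, 0, 0], [0, 0, 0], [0, 0, 0], [0, 0, 0], [0, 0, 0], [0, 0, 0], [0, 0, 0], [0, 0, 0]])

```text
time: 21.72
tool_pos: [0.4105, 0.2503, 0.0741]
tcp_rot: [2.059, 2.373, -0.002]
wrist_force: [0.4, 0.0, 0.3]
width: 0.001
```

```bash
python3 -c "
from h import *
plan([.4103,.2537,.064],xdir_deg=PSI)
p=read_camera('side');c=cv2.resize(p['image'][250:370,210:330],None,fx=5,fy=5,interpolation=cv2.INTER_CUBIC);cv2.imwrite('pics/s15.png',c[...,::-1])"
```

```text
slide cm [0.34 0.03 1.01] rot [-0.0008  0.001  -0.0018]
```

View pics/s15.png

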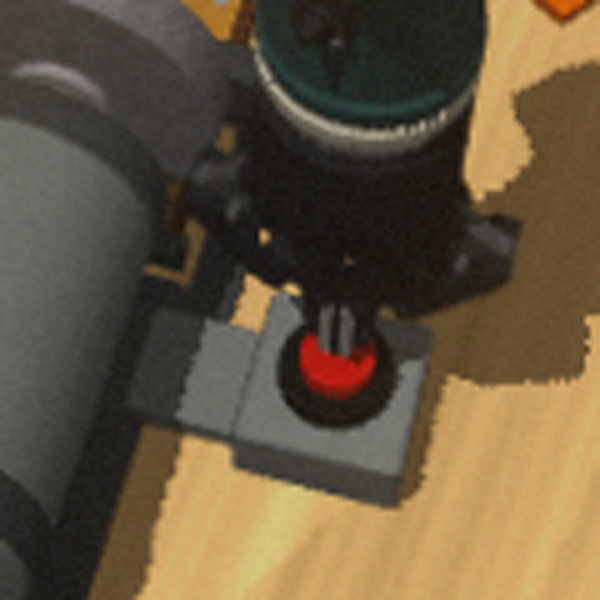

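>>> play_rows(slide=[[0.3, 0, 0], [0.35, 0, 0.2], [0.35, 0, 0.4], [0.35, 0, 0.6], [0.35, 0, 0.8], [0.35, 0, 1], [0.35, 0, 1.1], [0.35, 0, 1.1]], delta_rot=[[0, 0, 0], [0, 0, 0], [0, 0, 0], [0, 0, 0], [0, 0, 0], [0, 0, 0], [0, 0, 0], [0, 0, 0]])

```text
time: 22.43
tool_pos: [0.4106, 0.2544, 0.0639]
tcp_rot: [2.058, 2.373, 0.0]
wrist_force: [-0.4, -0.1, 1.2]
width: -0.001
```

>>> play_rows(slide=[[0, 0, 0.1], [0, 0, 0.2], [0, 0, 0.3], [0, 0, 0.4], [0, 0, 0.4]], delta_rot=[[0, 0, 0], [0, 0, 0], [0, 0, 0], [0, 0, 0], [0, 0, 0]])

```text
time: 22.85
tool_pos: [0.4106, 0.2544, 0.0599]
tcp_rot: [2.058, 2.373, 0.0]
wrist_force: [-2.5, 0.4, 3.7]
width: -0.003
```

>>> play_rows(slide=[[0, 0, 0.1], [0, 0, 0.2], [0, 0, 0.2]], delta_rot=[[0, 0, 0], [0, 0, 0], [0, 0, 0]])

```text
time: 23.1
tool_pos: [0.4106, 0.2544, 0.0589]
tcp_rot: [2.058, 2.373, -0.0]
wrist_force: [-3.2, -2.8, 11.8]
width: -0.0
```

>>> play_rows(slide=[[0, 0, 0.1], [0, 0, 0.2], [0, 0, 0.2]], delta_rot=[[0, 0, 0], [0, 0, 0], [0, 0, 0]])

```text
time: 23.35
tool_pos: [0.4107, 0.2545, 0.0588]
tcp_rot: [2.058, 2.373, -0.001]
wrist_force: [-7.4, -3.9, 18.9]
width: -0.001
```

The button is bottomed out: 19 N with no further travel. I'll release it and go up to check.

>>> play_rows(slide=[[0, 0, -0.3], [0, 0, -1], [0, 0, -2], [0, 0, -4], [0, 0, -7], [0, 0, -10], [0, 0, -13], [0, 0, -16], [0, 0, -19], [0, 0, -21], [0, 0, -21]], delta_rot=[[0, 0, 0], [0, 0, 0], [0, 0, 0], [0, 0, 0], [0, 0, 0], [0, 0, 0], [0, 0, 0], [0, 0, 0], [0, 0, 0], [0, 0, 0], [0, 0, 0]])

```text
time: 24.27
tool_pos: [0.4135, 0.2561, 0.275]
tcp_rot: [2.056, 2.37, 0.014]
wrist_force: [0.8, -0.6, 0.4]
width: 0.0
```

```bash
python3 -c "
from h import *
s=read_state();print(s['tool_pos'],s['wrist_force'])
p=read_camera('wrist');save(p,'wrist16.png');X=cloud(p,s)
hsv=cv2.cvtColor(p['image'],cv2.COLOR_RGB2HSV)
red=((hsv[...,0]<8)|(hsv[...,0]>172))&(hsv[...,1]>170)&(hsv[...,2]>60)&(X[...,2]>.03)
print('button z',np.percentile(X[red][:,2],[50,95]))
tgt(-.06,.02,.34)"
```

```text
[0.4134737  0.25609308 0.27495561] [ 0.77699373 -0.62565672  0.44626723]
button z [0.05631189 0.05766096]
slide cm [-20.16  11.78  -6.75] rot [ 0.0056 -0.0015 -0.0014]
```

>>> play_rows(slide=[[-1, 0.5, -3], [-3, 1.5, -5], [-5, 3, -7], [-8, 5, -7], [-11, 7, -7], [-14, 9, -7], [-17, 11, -7], [-20, 12, -7], [-22, 12, -7], [-24, 12, -7], [-24, 12, -7], [-24, 12, -7]], delta_rot=[[0, 0, 0], [0, 0, 0], [0, 0, 0], [0, 0, 0], [0.006, 0, 0], [0.006, 0, 0], [0.006, 0, 0], [0.006, 0, 0], [0.006, 0, 0], [0.006, 0, 0], [0.006, 0, 0], [0.006, 0, 0]])

```text
time: 25.32
tool_pos: [0.5641, 0.0339, 0.3404]
tcp_rot: [-2.059, -2.368, 0.002]
wrist_force: [-1.1, -0.1, 1.2]
width: 0.004
```

```bash
python3 -c "
from h import *
s=read_state();print(s['tool_pos'])
p=read_camera('wrist');save(p,'wrist17.png');pickle.dump((p,s),open('wrist17.pkl','wb'))
wrect(p,s,BR,(.12,.035),.022,.04)
wrect(p,s,BR-.045*f,(.09,.06),.006,.018)
p=read_camera('scene');save(p,'scene17.png')"
```

```text
[0.56409799 0.03392052 0.34035844]
[ 207   53  141   34 4697] ((568.3187866210938, 135.079345703125), (174.85743713378906, 39.47846221923828), 8.122964859008789) [0.0005 0.    ]
[ 235   87   84   39 3197] ((574.9451904296875, 90.20547485351562), (110.25502014160156, 49.58820724487305), 8.120438575744629) [-0.0449 -0.0001]
```

View pics/wrist17.png

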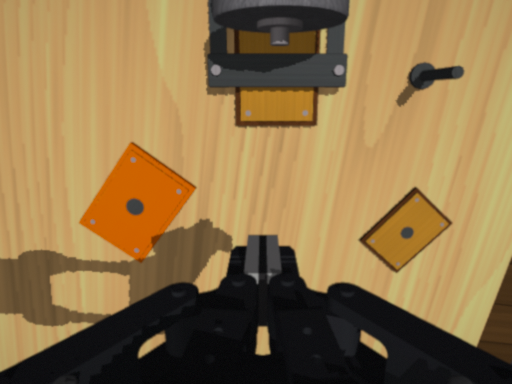

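View pics/scene17.png

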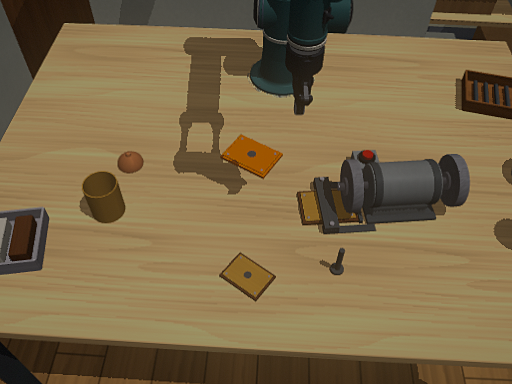

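The board sticks out 49.6 mm (50 expected), is centred to 0.1 mm and parallel to the bridge. The bystanders haven't moved, so I'm handing in.

```bash
python3 -c "
from h import *
print(finish_job())"
```

```text
the job is handed in; nothing more can be done
None
```

The board is at the stop behind the wheel, and the start button was pressed fully down and let go. I handed the job in at about 25 s of the 72 s.

- **Moves:** The board started about 8 mm off the feed line, so I first nudged it sideways with the shut fingers. I then pushed it under the bridge with the fingers open as a two-point fork. It stopped moving where the stop should be and held at 14 N.
- **Board, after the button press:** Its trailing end sticks out 49.6 mm, where 50 mm means home. It is within 0.1 mm of the bridge's centre line, and its heading matches the bridge's to less than 0.1°. I could not see the leading edge touching the stop, so contact there is inferred from these figures and the stalled push.
- **Button:** It bottomed out after about 6 mm of travel, with 19 N and no further movement. Afterwards its top was back at the starting height of about 0.056 m.
- **Bystanders:** The drum shell, dome cap and axle pin look unmoved in the last scene picture. The arm ended clear of everything.
- **Disagreements:** Two of my depth-based readings of the board's position during the nudge were clearly wrong: the gripper partly hid it, or it merged with the gripper. I used the wrist-camera edge readings instead. The last checks agreed with each other.

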